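# Strip the stuck reducing bushes out of the press base

## Robot

A 6-joint arm with a two-finger parallel gripper is mounted at the origin on a cart in front of the work surface, level with it; the furniture and walls round the work are solid. World frame = base frame: x ahead of the robot, y to its left, z up, the work surface at z = 0. Lengths are in m, angles in rad, forces in N, time in s.
With the tool pointing down it reaches from about 0.3 to 0.75 m from the base axis. Payload 8.5 kg.
Tool frame: the origin (TCP) lies at the very end of the fingers, on their centre line; the grasp point (between the pads) lies 19 mm behind it; z points along the fingers, y is the line along which they close (so a half turn about z gives the same grasp; the last joint's range is limited). The gripper opens to 88 mm and grips with 3 to 60 N. Pads are 18 mm wide; open, the fingers measure 123 mm over their backs; the gripper's body (75 mm by 187 mm) begins 45 mm behind the grasp point.
Start: joints at [0.949, 0.381, 1.297, -0, 1.464, -0.215], TCP at [0.218, 0.505, 0.239] pointing down, gripper open.
Joint ranges: [-3.11, 3.11], [-0.89, 2.33], [0.22, 2.48], [-1.42, 4.56], [0.17, 2.85], [-2.88, 2.88]. Speed limits (rad/s): [2.39, 2.39, 3.14, 3.14, 3.14, 3.14].

## Interface

Orientations are given as a unit quaternion [w, x, y, z].
In Python, from plant import get_state, camera, sign_off, cut_out, mark_of gives the robot as it stands.
- The arm moves only by the tool servo_tool, never from a script. Its argument "commands" is text: rows parted by semicolons, each of 7 numbers parted by spaces: the shift along the tool's x, y, z in mm, then the turn, a rotation vector about the tool's x, y, z in degrees, then the gripper's target within -1 to 1 (shut at 1, half-way at 0, fully open at -1). A call has exactly 8 rows; each row is the pose to reach, as a shift and turn from the pose commanded when the call began, along the tool's axes at that moment; what a row does not reach only later rows make up. A row lasts 1/12 s, in which the tool goes at most 41.7 mm and 7.16 degrees, less where a joint would pass 70% of its speed; a pose out of reach is approached as far as the arm can. A call with a gripper value outside its range is refused whole. The fingers move at their own pace and stop on an object; "grip_force" is the grip in N (left out, the last holds). Time passes only in rows, so rows that repeat a pose let the fingers close, or fill a call up. It gives the time, the measured TCP pose, the force, the opening and the grip force at its end, in the units of the state.
- get_state(): the state, without advancing time (a new reading comes with each control period).
- camera(name): name is "side" or "top"; returns a dict with "image" (420x560x3 uint8, blue, green, red), "fx", "fy", "cx", "cy" (pixels), "view" (4x4, takes a point from world to camera coordinates). Camera axes: x right, y down, z forward; pixel columns grow to the right and rows downward; lengths in m; the calibration is good to about 2 mm. A picture is of the moment at which its call begins. There is no depth.
- sign_off(): hands the job in; it is judged then, once.
Trained networks look in a picture, given as the dict that the camera call returned (one of the last four; its "shot" number tells which), for a name from the list of things; names that differ only in an ending like _2 or _b are one class to them, and where a whole thing is asked for, a point or a joint stands for the part that bears it (a point fixed in the world has none). Each returns a list of dicts, best first, with "p" (0 to 1); they miss things now and then, are a little off and sometimes report something else, mostly with a low value. They report only what shows in the picture. A call takes as long as a camera call. They do not tell look-alikes from the thing itself.
- cut_out(query, picture): "mask" (420x560 bool, what is visible of it).
- mark_of(query, picture): "at" ([x, y, z] in m, in world coordinates, good to about 4 mm: a listed point, or the origin of a listed thing).
The state is a dict: "time_s": time; "joint_pos": joint angles; "dq": joint speeds; "joint_efforts": joint torques, N m; "ee_pos": TCP position; "tcp_rot": TCP orientation; "force": force on the tool from outside, world axes, zero at the start; "moment": the same for the moment, N m; "gripper_width": finger opening in m; "grip_force": force on a finger pad.
Only numpy, scipy, OpenCV 4.12 (cv2) and the standard library are available. Lean on these libraries where they do the work, as an engineer would, in place of code of your own. Each camera call takes 0.05 s, during which the arm holds its last target. There are 200 camera calls.

## Task

The three reducing bushes of the bearing press are stuck in one another and the next bearing needs the large one alone. First lock the large bush down: lift the sprung clamp knob, turn it until the strap lies over the large bush's rim and let it snap down into its notch. Then pull out the small bush and after it the middle one, without lifting the large one from its seat, and stand each gently and fully home in the hole of its own size in the wooden rack.

Things in the scene. Friction and masses are not known exactly. Their poses are not given: they have to be found in the camera images.
- press_base: Fixed grey steel plate, 130 x 225 x 20 mm; origin under its centre, x and y along its short and long sides. The nest stands in a hole 45 mm from the origin towards +y, the clamp's vertical axis 55 mm towards -y. A heel block (top 39 mm above the bench), 33 mm from the nest's axis towards +y, holds the large bush's far rim. Heel and closed strap lie along y: fingers closing along x clear both.
- seat (a point): Centre of the plate's hole, at the plate's top face (z = 20 mm): the axis of the nest of bushes. Axes as the plate's.
- bush_large: Loose steel bush at the bottom of the nest, 0.45 kg: flange 80 mm across and 8 mm thick resting on the plate, body 56 mm across below it in the plate's hole, bore 40 mm. Origin at the centre of its underside (18 mm below the flange's underside), z up. The flange's top is 28 mm above the bench.
- bush_middle: Loose knurled steel bush, 0.2 kg: head 52 mm across, 26 mm high; below it a spigot 36 mm across, 16 mm long, with a rubber ring (41 mm when free) that sticks in the large bush's bore: besides its weight it takes 8 to 12 N straight up, over 16 mm, more than the unclamped large bush weighs. Origin at the centre of the spigot's end, z up: head from z = 16 to 42 mm. It starts 12 mm above the bench.
- bush_small: Loose knurled steel bush, 0.1 kg: head 34 mm across, 28 mm high; below it a spigot 18 mm across, 14 mm long, with a rubber ring (23 mm when free) that sticks in the middle bush's bore: 3.5 to 5 N straight up pull it out, over 14 mm. Origin at the centre of the spigot's end, z up: head from z = 14 to 42 mm. It starts on top of the middle bush, its own top 82 mm above the bench.
- clamp_knob (a point): Middle of the clamp's black bar knob, on the clamp's vertical axis, 65 mm above the bench: a bar 42 mm long (along this point's x), 13 mm thick (y) and 26 mm high (its top 10 mm above this point, its underside 16 mm below). The steel strap below it, 9 mm thick and 18 mm wide, with its top 38 mm above the bench, points along this point's +x.
- clamp_nose (a point): Underside of the strap near its free end, 62 mm from the clamp's axis along the strap's middle (the strap ends 5 mm further on).
- clamp_lift (a joint): Height of the clamp above its lowest position, 0 to 0.012 m. A spring pushes it down with 11 N at 0 and 16 N at the top. The cross key under the strap leaves its 6.5 mm deep notch at about 0.007 m, and falls into the next one when let down there.
- clamp_turn (a joint): Turn of the clamp about its vertical axis in rad, growing clockwise seen from above. Notches at 0 (parked, strap clear of the bushes) and at 1.3 (strap over the large bush's flange, pointing at the nest's axis), each with about 0.06 rad of play; stops just beyond both. Turns only while lifted.
- rack: Fixed wooden block 168 x 78 x 22 mm, with two holes right through; origin under its centre, x along its length. It may lie at any angle.
- rack_small (a point): Centre of the mouth of the small bush's hole, 27 mm across, in the rack's top face (22 mm above the bench).
- rack_middle (a point): Centre of the mouth of the middle bush's hole, 44 mm across, in the rack's top face, 92 mm from the small one.
Not all that is in view belongs to the job. What is shaped like the bush_small but blue, green or yellow is not meant.

How it is judged:
On the way, in this order (a step that is already met when the one before it is completed fails the run):
1. the clamp has snapped down into its notch over the large bush, with the bushes still nested (value of joint clamp_turn above 1.18 rad and value of joint clamp_lift below 0.002 m and z of bush_small in the frame of bush_middle below 0.034 m and z of bush_middle in the frame of bush_large below 0.014 m), for 0.2 s.
2. the small bush is pulled out of the middle one, which still sits in the large one (z of bush_small in the frame of bush_middle above 0.046 m and z of bush_middle in the frame of bush_large below 0.018 m), for 0.1 s.
3. the middle bush is pulled out of the large one, which the clamp still holds (z of bush_middle in the frame of bush_large above 0.03 m and value of joint clamp_turn above 1.18 rad and value of joint clamp_lift below 0.004 m), for 0.1 s.
At the end, for the whole second after the job is handed in: Small and middle bush stand upright (0.12 rad) and at rest in their own rack holes, heads within 3 mm of the rack's face, axes within 6 mm of the holes'; the large bush lies level (0.05 rad) within 3 mm of its seat; the clamp is down in its notch over it (turn over 1.18 rad, lift under 2 mm) (horizontal distance between bush_small and rack_small below 0.006 m and z of bush_small in the frame of rack_small below -0.011 m and angle between each of bush_small, bush_middle's own z axis and vertical below 0.12 rad and linear speed of each of bush_small, bush_middle below 0.02 m/s and horizontal distance between bush_middle and rack_middle below 0.006 m and z of bush_middle in the frame of rack_middle below -0.013 m and value of joint clamp_turn above 1.18 rad and value of joint clamp_lift below 0.002 m and distance between bush_large and seat below 0.021 m and angle between bush_large's own z axis and vertical below 0.05 rad); the robot touches nothing.
It fails at once if the large bush is lifted from its seat: by more than 6 mm or tipped by more than 0.12 rad (z of bush_large in the frame of seat above -0.012 m or angle between bush_large's own z axis and vertical above 0.12 rad).
It fails at once if a bush is dropped into the rack (moving faster than 0.6 m/s within 60 mm of its hole) ((distance between bush_small and rack_small below 0.06 m and linear speed of bush_small above 0.6 m/s) or (distance between bush_middle and rack_middle below 0.06 m and linear speed of bush_middle above 0.6 m/s)).
It also fails if it takes over 72 s, if anything falls off the work surface, if the arm or the gripper's body presses on something with over 40 N, if the wrist force passes 120 N, or if a joint passes its speed limit or range.

## Working session

There is one attempt and no reset: what is moved stays moved. The work goes in short steps, Python scripts to look and compute and a tool call to move; the robot and the scene stay as the last step left them, time stands still between calls to the robot, and variables do not carry over. Pictures are saved under pics/ and viewed, at most 10 in all, crops included, and the job is handed in when it is done.

Besides the shell and the picture viewer there is one more tool, called after ">>>" as name(argument=value, ...) on one line, values as JSON. servo_tool: Moves the arm, as the interface text tells. Its arguments: {"type":"object","properties":{"commands":{"type":"string"},"grip_force":{"type":"number"}},"required":["commands"]}

```bash
mkdir -p pics; cat > h.py <<'E'
import numpy as np, cv2
from plant import *
def proj(c,p):
    q=c["view"]@np.append(p,1.); return np.array([c["fx"]*q[0]/q[2]+c["cx"],c["fy"]*q[1]/q[2]+c["cy"]])
def unproj(c,px,z):
    V=np.linalg.inv(c["view"]); d=V[:3,:3]@np.array([(px[0]-c["cx"])/c["fx"],(px[1]-c["cy"])/c["fy"],1.]); o=V[:3,3]
    return o+d*(z-o[2])/d[2]
E
python3 - <<'E'
from h import *
s=get_state(); print(s["ee_pos"],s["tcp_rot"],s["time_s"])
ims=[]
for n in("top","side"):
    c=camera(n); cv2.imwrite(f"pics/{n}0.png",c["image"])
    for q in("press_base","seat","bush_large","bush_middle","bush_small","clamp_knob","clamp_nose","rack","rack_small","rack_middle"):
        print(n,q,[(np.round(m["at"],3).tolist(),round(m["p"],2),proj(c,m["at"]).round().tolist()) for m in mark_of(q,c)[:4]])
E
```

```text
[0.21745281 0.50488132 0.23817113] [-2.79404385e-04  2.02004303e-01  9.79384385e-01 -6.40221226e-04] 0.0
top press_base [([0.553, -0.208, -0.0], 0.78, [393.0, 219.0])]
top seat []
top bush_large [([0.554, -0.156, -0.001], 0.86, [367.0, 219.0])]
top bush_middle [([0.555, -0.158, 0.012], 0.86, [370.0, 218.0])]
top bush_small [([0.532, -0.03, 0.0], 0.74, [305.0, 230.0]), ([0.531, 0.287, 0.023], 0.66, [144.0, 233.0]), ([0.42, -0.146, 0.002], 0.65, [364.0, 286.0]), ([0.556, -0.155, 0.041], 0.64, [371.0, 217.0])]
top clamp_knob [([0.553, -0.258, 0.069], 0.62, [428.0, 217.0])]
top clamp_nose [([0.487, -0.241, 0.031], 0.79, [414.0, 252.0])]
top rack [([0.566, 0.258, 0.004], 0.76, [161.0, 215.0])]
top rack_small [([0.606, 0.227, 0.021], 0.84, [175.0, 195.0])]
top rack_middle [([0.53, 0.285, 0.022], 0.62, [145.0, 233.0])]
side press_base [([0.554, -0.207, 0.001], 0.93, [307.0, 320.0])]
side seat []
side bush_large [([0.553, -0.158, -0.001], 0.69, [300.0, 299.0])]
side bush_middle [([0.556, -0.156, 0.012], 0.56, [301.0, 294.0]), ([0.55, -0.253, 0.065], 0.29, [315.0, 320.0])]
side bush_small [([0.424, -0.143, 0.0], 0.88, [231.0, 305.0]), ([0.527, -0.035, 0.0], 0.69, [272.0, 254.0]), ([0.556, -0.159, 0.041], 0.64, [302.0, 285.0]), ([0.695, -0.232, 0.002], 0.63, [386.0, 315.0])]
side clamp_knob [([0.551, -0.249, 0.065], 0.87, [314.0, 318.0])]
side clamp_nose [([0.493, -0.24, 0.03], 0.88, [278.0, 333.0])]
side rack [([0.567, 0.258, -0.003], 0.65, [263.0, 175.0])]
side rack_small [([0.606, 0.226, 0.023], 0.82, [280.0, 171.0]), ([0.549, -0.252, 0.066], 0.2, [314.0, 320.0])]
side rack_middle [([0.531, 0.283, 0.018], 0.76, [248.0, 165.0])]
```

View pics/top0.png

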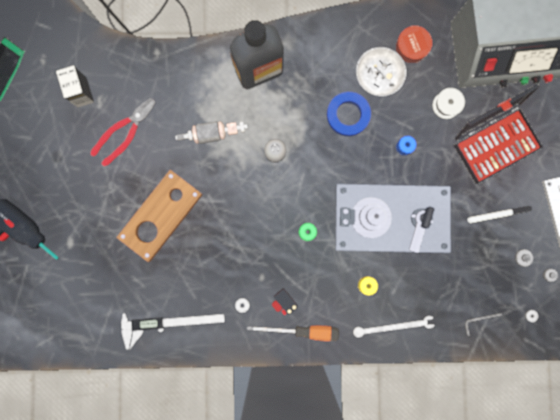

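View pics/side0.png

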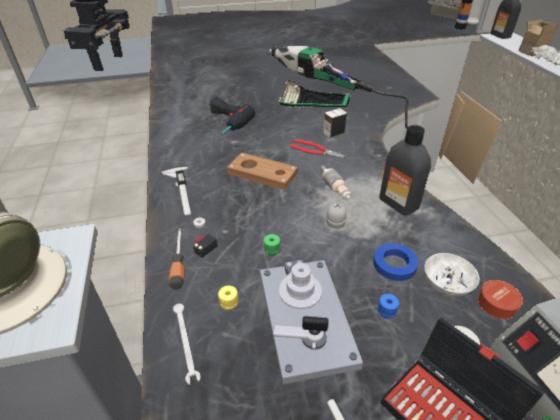

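The four bush_small look-alikes in the top view are grey (371,217), green (308,232), yellow (368,286) and blue (407,145). The grey one on top of the nest fits the description, because it is uncoloured and sits on the middle bush. I'll confirm it in a crop and refine the poses.

```bash
python3 - <<'E'
from h import *
c=camera("top")
def rect(q,z,c):
    m=cut_out(q,c)[0]["mask"].astype(np.uint8)
    cs,_=cv2.findContours(m,0,cv2.CHAIN_APPROX_NONE); k=max(cs,key=cv2.contourArea)[:,0]
    w=np.array([unproj(c,p,z)[:2] for p in k])*1000
    return cv2.minAreaRect(w.astype(np.float32))
print("base",rect("press_base",.02,c)); print("rack",rect("rack",.022,c))
d=camera("side")
im=cv2.resize(c["image"][175:265,325:460],None,fx=4,fy=4,interpolation=3)
i2=cv2.resize(d["image"][255:365,250:370],None,fx=3,fy=3,interpolation=3)
o=np.zeros((max(im.shape[0],i2.shape[0]),800,3),np.uint8);i2=cv2.resize(i2,(260,238));o[:im.shape[0],:540]=im;o[:238,540:]=i2
cv2.imwrite("pics/crop.png",o)
# circles via top pic: bush small head top mask centroid
for q,z in(("bush_small",.082),):
    for r in cut_out(q,c)[:5]:
        y,x=np.nonzero(r["mask"]); p=(x.mean(),y.mean()); print(q,r["p"],p,unproj(c,p,z-.01),len(x))
for q,z in(("bush_middle",.041),("clamp_knob",.06)):
    for r in cut_out(q,c)[:2]:
        y,x=np.nonzero(r["mask"]); print(q,r["p"],x.min(),x.max(),y.min(),y.max(),unproj(c,((x.min()+x.max())/2,(y.min()+y.max())/2),z))
g=cv2.cvtColor(c["image"],cv2.COLOR_BGR2GRAY)
print(g[208:228,360:385]) if 0 else None
# rack holes: dark blobs within the rack
m=cut_out("rack",c)[0]["mask"].astype(np.uint8); m2=cv2.morphologyEx(m,cv2.MORPH_CLOSE,np.ones((25,25)))
dk=((g<70)&(cv2.erode(m2,np.ones((5,5)))>0)).astype(np.uint8)
n,l,st,ce=cv2.connectedComponentsWithStats(dk)
for i in range(1,n):
    if st[i][4]>20: print("hole",ce[i],st[i],unproj(c,ce[i],.022))
E
```

```text
base ((553.9094848632812, -201.81820678710938), (225.99806213378906, 131.905517578125), 87.37064361572266)
rack ((564.4446411132812, 255.7203369140625), (80.9807357788086, 168.1173095703125), 51.23050308227539)
bush_small 0.81 (np.float64(405.3715415019763), np.float64(145.56126482213438)) [ 0.6880781  -0.21897287  0.072     ] 253
bush_small 0.61 (np.float64(307.260162601626), np.float64(231.4308943089431)) [ 0.52820996 -0.03013027  0.072     ] 246
bush_small 0.6 (np.float64(367.32307692307694), np.float64(285.68461538461537)) [ 0.42602799 -0.13985544  0.072     ] 260
bush_small 0.51 (np.float64(375.2533783783784), np.float64(215.9831081081081)) [ 0.55532406 -0.15814428  0.072     ] 296
bush_middle 0.76 359 386 204 230 [ 0.5551067  -0.15873632  0.041     ]
clamp_knob 0.82 410 434 207 251 [ 0.53003244 -0.24863932  0.06      ]
```

View pics/crop.png

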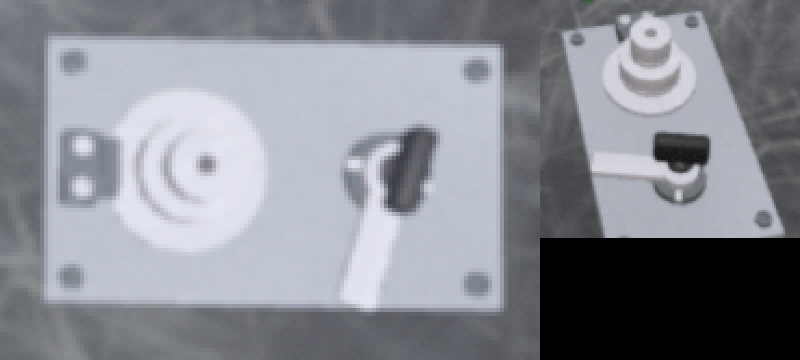

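The crop shows the grey bush standing on the nest at about (375,216), with the heel block to its left. The black knob is near (427,217) with its strap pointing down and left, so the grey bush is the one meant. Next I'll refine the knob pose and the rack holes.

```bash
python3 - <<'E'
from h import *
c=camera("top"); d=camera("side")
for c_,(y0,y1,x0,x1) in((c,(200,235,410,440)),(d,(310,340,295,335))):
    g=cv2.cvtColor(c_["image"],cv2.COLOR_BGR2GRAY)[y0:y1,x0:x1]
    n,l,st,ce=cv2.connectedComponentsWithStats((g<90).astype(np.uint8))
    i=1+np.argmax(st[1:,4]); p=ce[i]+[x0,y0]
    k=np.argwhere(l==i)[:,::-1].astype(np.float32)+[x0,y0]
    w=np.array([unproj(c_,q,.07)[:2] for q in k])*1000
    print(p,st[i],unproj(c_,p,.070),cv2.minAreaRect(w.astype(np.float32)))
for q in ("clamp_knob","clamp_nose","rack_small","rack_middle"):
    print(q,[np.round(mark_of(q,k)[0]["at"],4).tolist() for k in(c,d)])
g=cv2.cvtColor(c["image"],cv2.COLOR_BGR2GRAY)
for (x,y,r) in((176,194,8),(146,232,13)):
    a=g[y-r:y+r+1,x-r:x+r+1]; b=cv2.threshold(a,0,255,cv2.THRESH_BINARY_INV+cv2.THRESH_OTSU)
    n,l,st,ce=cv2.connectedComponentsWithStats(b[1]); i=l[r,r]
    print("hole",ce[i]+[x-r,y-r],st[i],unproj(c,ce[i]+[x-r,y-r],.022))
E
```

```text
[425.10958904 216.76712329] [12  8 11 20 73] [ 0.55265832 -0.25244875  0.07      ] ((552.8143920898438, -253.7205047607422), (12.021110534667969, 38.12712860107422), 65.7570571899414)
[314.75277778 324.30277778] [  7   7  26  18 360] [ 0.54719584 -0.26340733  0.07      ] ((546.18994140625, -265.1252746582031), (31.31501579284668, 39.422054290771484), 71.79950714111328)
clamp_knob [[0.5503, -0.2601, 0.0669], [0.5531, -0.2516, 0.0627]]
clamp_nose [[0.489, -0.2404, 0.0292], [0.4948, -0.2377, 0.0302]]
rack_small [[0.6058, 0.228, 0.0216], [0.6063, 0.2272, 0.0236]]
rack_middle [[0.53, 0.2873, 0.0231], [0.5331, 0.2827, 0.019]]
hole [175.00724638 193.97826087] [  1   2  13  13 138] [0.60682765 0.22588756 0.022     ]
hole [145.76165803 231.32901554] [  2   2  22  22 386] [0.53419827 0.28289147 0.022     ]
```

```bash
cat >> h.py <<'E'
from scipy.spatial.transform import Rotation as R
def go(p,yaw):
    s=get_state(); q=s["tcp_rot"]; r=R.from_quat([q[1],q[2],q[3],q[0]])
    x=np.radians(yaw); T=R.from_matrix(np.array([[np.cos(x),np.sin(x),0],[np.sin(x),-np.cos(x),0],[0,0,-1.]]))
    rv=np.degrees((r.inv()*T).as_rotvec())
    print("t",round(s["time_s"],2),"ee",s["ee_pos"].round(4) if hasattr(s["ee_pos"],"round") else s["ee_pos"],"w",round(s["gripper_width"],4),"F",np.round(s["force"],1),"q6",round(s["joint_pos"][5],2))
    print("shift mm",(r.inv().apply(np.array(p)-s["ee_pos"])*1000).round(1),"turn",rv.round(2))
E
python3 -c "
from h import *
go([.553,-.256,.15],164.5)"
```

```text
t 2.0 ee [0.2176 0.5051 0.2387] w 0.0884 F [0.4 0.7 0.1] q6 -0.22
shift mm [-609.2 -566.3   88.7] turn [ 0.   -0.   -7.81]
```

>>> servo_tool(commands="-609 -566 60 0 0 -7.8 0.2;-609 -566 60 0 0 -7.8 0.2;-609 -566 60 0 0 -7.8 0.2;-609 -566 60 0 0 -7.8 0.2;-609 -566 60 0 0 -7.8 0.2;-609 -566 60 0 0 -7.8 0.2;-609 -566 60 0 0 -7.8 0.2;-609 -566 60 0 0 -7.8 0.2", grip_force=50)

```text
time_s: 2.67
ee_pos: [0.3511, 0.2013, 0.2151]
tcp_rot: [0.0, 0.135, 0.991, 0.0]
force: [1.0, -0.1, -0.0]
gripper_width: 0.0371
grip_force: 0.0
```

```bash
python3 -c "
from h import *
go([.553,-.256,.12],164.5)"
```

```text
t 2.67 ee [0.3511 0.2013 0.2151] w 0.0371 F [ 1.  -0.1 -0. ] q6 -1.07
shift mm [-316.6 -386.8   95.1] turn [0.02 0.04 0.01]
```

>>> servo_tool(commands="-317 -387 95 0 0 0 0.3;-317 -387 95 0 0 0 0.3;-317 -387 95 0 0 0 0.3;-317 -387 95 0 0 0 0.3;-317 -387 95 0 0 0 0.3;-317 -387 95 0 0 0 0.3;-317 -387 95 0 0 0 0.3;-317 -387 95 0 0 0 0.3")

```text
time_s: 3.33
ee_pos: [0.4835, -0.0987, 0.1525]
tcp_rot: [0.0, 0.135, 0.991, -0.0]
force: [0.2, 0.2, 0.3]
gripper_width: 0.0306
grip_force: 0.0
```

```bash
python3 -c "
from h import *
go([.553,-.256,.12],164.5)"
```

```text
t 3.33 ee [ 0.4835 -0.0987  0.1525] w 0.0306 F [0.2 0.2 0.3] q6 -1.74
shift mm [-109.1 -132.9   32.5] turn [ 0.    0.02 -0.04]
```

>>> servo_tool(commands="-109 -133 32 0 0 0 0.3;-109 -133 32 0 0 0 0.3;-109 -133 32 0 0 0 0.3;-109 -133 32 0 0 0 0.3;-109 -133 32 0 0 0 0.3;-109 -133 32 0 0 0 0.3;-109 -133 32 0 0 0 0.3;-109 -133 32 0 0 0 0.3")

```text
time_s: 4.0
ee_pos: [0.5522, -0.2523, 0.1212]
tcp_rot: [-0.0, 0.134, 0.991, 0.0]
force: [-0.6, -0.2, -0.8]
gripper_width: 0.0306
grip_force: 0.0
```

```bash
python3 - <<'E'
from h import *
go([.553,-.256,.046],164.5)
c=camera("top");d=camera("side")
cv2.imwrite("pics/k1.png",np.hstack([cv2.resize(c["image"][165:275,330:470],None,fx=3,fy=3,interpolation=3)[:330],cv2.resize(d["image"][240:350,250:370],None,fx=3,fy=3,interpolation=3)]))
E
```

```text
t 4.0 ee [ 0.5522 -0.2523  0.1212] w 0.0306 F [-0.6 -0.2 -0.8] q6 -1.92
shift mm [-1.8 -3.3 75.2] turn [ 0.02 -0.01  0.05]
```

View pics/k1.png

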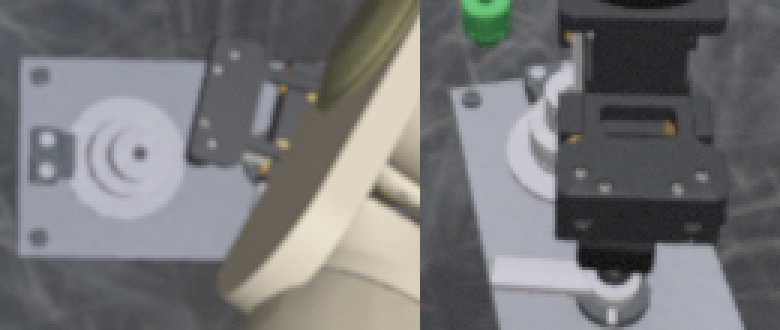

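The gripper is lined up above the knob and nothing blocks it. I'll descend and grip.

>>> servo_tool(commands="-2 -2 25 0 0 0 0.3;-2 -2 50 0 0 0 0.3;-2 -2 65 0 0 0 0.3;-2 -2 75 0 0 0 0.3;-2 -2 75 0 0 0 0.3;-2 -2 75 0 0 0 1;-2 -2 75 0 0 0 1;-2 -2 75 0 0 0 1", grip_force=50)

```text
time_s: 4.77
ee_pos: [0.5536, -0.2578, 0.0467]
tcp_rot: [0.0, 0.135, 0.991, -0.002]
force: [-3.3, -8.6, -6.3]
gripper_width: 0.0184
grip_force: 50.0
```

>>> servo_tool(commands="0 0 0 0 0 0 1;0 0 0 0 0 0 1;0 0 0 0 0 0 1;0 0 0 0 0 0 1;0 0 -1 0 0 0 1;0 0 -1 0 0 0 1;0 0 -1 0 0 0 1;0 0 -1 0 0 0 1")

```text
time_s: 5.43
ee_pos: [0.5536, -0.2577, 0.0468]
tcp_rot: [0.0, 0.135, 0.991, -0.001]
force: [-1.4, -8.4, -13.8]
gripper_width: 0.0176
grip_force: 50.0
```

```bash
python3 -c "
from h import *
go([.553,-.256,.046],164.5)"
```

```text
t 5.43 ee [ 0.5536 -0.2577  0.0468] w 0.0176 F [ -1.4  -8.4 -13.8] q6 -1.93
shift mm [1.  1.5 0.8] turn [-0.15  0.03 -0.02]
```

>>> servo_tool(commands="0 -2 0 0 0 0 1;0 -4 0 0 0 0 1;0 -4 0 0 0 0 1;0 -4 0 0 0 0 1;0 -4 0 0 0 0 1;0 -4 0 0 0 0 1;0 -4 0 0 0 0 1;0 -4 0 0 0 0 1")

```text
time_s: 6.1
ee_pos: [0.5534, -0.2582, 0.0467]
tcp_rot: [0.0, 0.135, 0.991, 0.002]
force: [5.9, 7.3, -9.9]
gripper_width: 0.0175
grip_force: 50.0
```

```bash
python3 -c "
from h import *
go([.553,-.256,.046],164.5);print(get_state()['moment'])"
```

```text
t 6.1 ee [ 0.5534 -0.2582  0.0467] w 0.0175 F [ 5.9  7.3 -9.9] q6 -1.93
shift mm [0.9 2.  0.7] turn [ 0.18 -0.    0.01]
[ 1.15065729 -0.93178042 -0.03730793]
```

>>> servo_tool(commands="0 2 0 0 0 0 1;0 2 -2 0 0 0 1;0 2 -4 0 0 0 1;0 2 -6 0 0 0 1;0 2 -8 0 0 0 1;0 2 -10 0 0 0 1;0 2 -10 0 0 0 1;0 2 -10 0 0 0 1")

```text
time_s: 6.77
ee_pos: [0.5534, -0.258, 0.0566]
tcp_rot: [-0.0, 0.135, 0.991, 0.0]
force: [5.3, -0.4, -16.5]
gripper_width: 0.0177
grip_force: 50.0
```

```bash
python3 - <<'E'
from h import *
go([.553,-.256,.046],164.5);print(get_state()['moment'])
d=camera("side")
cv2.imwrite("pics/k2.png",cv2.resize(d["image"][250:370,240:380],None,fx=4,fy=4,interpolation=3))
E
```

```text
t 6.77 ee [ 0.5534 -0.258   0.0566] w 0.0177 F [  5.3  -0.4 -16.5] q6 -1.93
shift mm [ 0.9  1.8 10.6] turn [ 0.03 -0.01 -0.02]
[ 0.14795788 -0.96097905 -0.03371482]
```

View pics/k2.png

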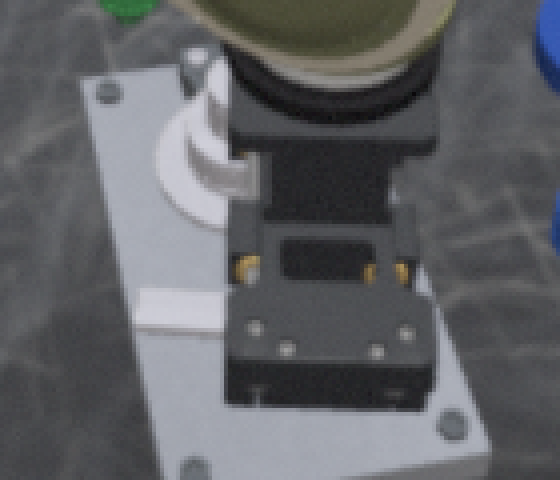

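The strap is lifted. Now I'll turn it clockwise.

>>> servo_tool(commands="0 0 0 0 0 6 1;0 0 0 0 0 12 1;0 0 0 0 0 18 1;0 0 0 0 0 24 1;0 0 0 0 0 30 1;0 0 0 0 0 36 1;0 0 0 0 0 36 1;0 0 0 0 0 36 1")

```text
time_s: 7.48
ee_pos: [0.5526, -0.2593, 0.0565]
tcp_rot: [-0.0, 0.435, 0.9, -0.001]
force: [0.9, -6.1, -16.3]
gripper_width: 0.0179
grip_force: 50.0
```

```bash
python3 -c "
from h import *
go([.5535,-.258,.0566],89.5);print(get_state()['moment'])"
```

```text
t 7.48 ee [ 0.5526 -0.2593  0.0565] w 0.0179 F [  0.9  -6.1 -16.3] q6 -1.3
shift mm [ 0.5  1.6 -0.1] turn [-0.12  0.05 38.95]
[-0.98243816 -0.18223494  0.00230899]
```

>>> servo_tool(commands="0 0 0 0 0 7 1;0 0 0 0 0 14 1;0 0 0 0 0 21 1;0 0 0 0 0 27 1;0 0 0 0 0 33 1;0 0 0 0 0 39 1;0 0 0 0 0 39 1;0 0 0 0 0 39 1")

```text
time_s: 8.15
ee_pos: [0.551, -0.2598, 0.0561]
tcp_rot: [-0.001, 0.711, 0.704, -0.003]
force: [-7.3, -9.2, -16.3]
gripper_width: 0.0177
grip_force: 50.0
```

```bash
python3 -c "
from h import *
go([.5535,-.258,.0466],89.5);print(get_state()['moment'])"
```

```text
t 8.15 ee [ 0.551  -0.2598  0.0561] w 0.0177 F [ -7.3  -9.2 -16.3] q6 -0.62
shift mm [1.9 2.6 9.4] turn [-0.32  0.1  -0.05]
[-1.64954459  1.13132693 -0.02984758]
```

>>> servo_tool(commands="-1 -1 2 0 0 0 1;-2 -2 4 0 0 0 1;-2 -2 6 0 0 0 1;-2 -2 8 0 0 0 1;-2 -2 10 0 0 0 1;-2 -2 10 0 0 0 1;-2 -2 10 0 0 0 1;-2 -2 10 0 0 0 1")

```text
time_s: 8.82
ee_pos: [0.5509, -0.2601, 0.0468]
tcp_rot: [-0.0, 0.71, 0.704, -0.0]
force: [-5.5, -1.5, -11.4]
gripper_width: 0.0179
grip_force: 50.0
```

```bash
python3 -c "
from h import *
go([.5535,-.258,.0466],89.5);print(get_state()['moment'])"
```

```text
t 8.82 ee [ 0.5509 -0.2601  0.0468] w 0.0179 F [ -5.5  -1.5 -11.4] q6 -0.63
shift mm [2.1 2.6 0.2] turn [-0.07 -0.    0.01]
[-0.33468345  0.8160987   0.06242072]
```

>>> servo_tool(commands="0 0 1 0 0 0 0.2;0 0 1 0 0 0 0.2;0 0 1 0 0 0 0.2;0 0 -30 0 0 0 0.2;0 0 -70 0 0 0 0.2;0 0 -100 0 0 0 -0.1;0 0 -110 0 0 0 -0.2;0 0 -110 0 0 0 -0.2")

```text
time_s: 9.48
ee_pos: [0.5528, -0.2609, 0.1607]
tcp_rot: [0.004, 0.71, 0.704, 0.001]
force: [0.2, 0.9, 0.3]
gripper_width: 0.0521
grip_force: 0.0
```

```bash
python3 - <<'E'
from h import *
c=camera("top");d=camera("side")
for q in ("clamp_nose","bush_small","bush_middle"):
    print(q,[(np.round(m["at"],4).tolist(),round(m["p"],2)) for k in(c,d) for m in mark_of(q,k) if abs(m["at"][1]+.18)<.05 and abs(m["at"][0]-.555)<.06])
go([.5555,-.1575,.12],89.5)
cv2.imwrite("pics/k3.png",np.hstack([cv2.resize(c["image"][165:275,330:470],None,fx=3,fy=3,interpolation=3)[:330],cv2.resize(d["image"][240:350,250:370],None,fx=3,fy=3,interpolation=3)]))
E
```

```text
clamp_nose [([0.5503, -0.1955, 0.0329], 0.73), ([0.557, -0.1993, 0.0334], 0.86)]
bush_small [([0.5525, -0.1569, 0.0373], 0.65)]
bush_middle [([0.5551, -0.1552, 0.0126], 0.54), ([0.5501, -0.1563, 0.0109], 0.74)]
t 9.88 ee [ 0.5512 -0.26    0.1557] w 0.0529 F [ 1.3 -0.1 -0.2] q6 -0.63
shift mm [102.5   3.5  35.8] turn [-0.08 -0.06 -0.01]
```

View pics/k3.png

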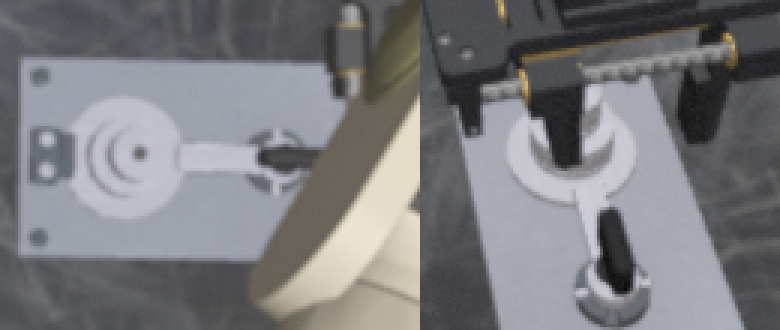

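The strap lies over the flange, pointing at the nest, and it is down. Next comes the small bush.

>>> servo_tool(commands="40 3 15 0 0 0 -0.2;80 3 35 0 0 0 -0.2;102 3 35 0 0 0 -0.2;102 3 40 0 0 0 -0.2;102 3 60 0 0 0 -0.2;102 3 80 0 0 0 -0.2;102 3 95 0 0 0 -0.2;102 3 97 0 0 0 -0.2")

```text
time_s: 10.55
ee_pos: [0.5542, -0.1582, 0.0571]
tcp_rot: [-0.002, 0.71, 0.704, -0.001]
force: [-0.3, 0.2, 0.3]
gripper_width: 0.0527
grip_force: 0.0
```

```bash
python3 -c "
from h import *
go([.5545,-.158,.0575],89.5)"
```

```text
t 10.55 ee [ 0.5542 -0.1582  0.0571] w 0.0527 F [-0.3  0.2  0.3] q6 -0.47
shift mm [ 0.2  0.3 -0.4] turn [-0.23 -0.11 -0.02]
```

>>> servo_tool(commands="0 0 0 0 0 0 1;0 0 0 0 0 0 1;0 0 0 0 0 0 1;0 0 0 0 0 0 1;0 0 0 0 0 0 1;0 0 0 0 0 0 1;0 0 0 0 0 0 1;0 0 0 0 0 0 1", grip_force=30)

```text
time_s: 11.22
ee_pos: [0.5557, -0.1584, 0.0604]
tcp_rot: [0.001, 0.71, 0.704, 0.0]
force: [0.9, -0.2, 5.4]
gripper_width: 0.0333
grip_force: 29.9
```

```bash
python3 -c "
from h import *
go([.5545,-.158,.0575],89.5);print(get_state()['moment'],get_state()['grip_force'])"
```

```text
t 11.22 ee [ 0.5557 -0.1584  0.0604] w 0.0333 F [ 0.9 -0.2  5.4] q6 -0.47
shift mm [ 0.4 -1.2  2.9] turn [ 0.08  0.05 -0.01]
[-0.18711188  0.02119976 -0.02659949] 29.929005769081414
```

>>> servo_tool(commands="0 0 -4 0 0 0 1;0 0 -8 0 0 0 1;0 0 -12 0 0 0 1;0 0 -16 0 0 0 1;0 0 -20 0 0 0 1;0 0 -26 0 0 0 1;0 0 -32 0 0 0 1;0 0 -32 0 0 0 1")

```text
time_s: 11.88
ee_pos: [0.5558, -0.1584, 0.0933]
tcp_rot: [0.001, 0.71, 0.704, 0.0]
force: [-0.1, -0.3, -1.3]
gripper_width: 0.0332
grip_force: 29.9
```

```bash
python3 - <<'E'
from h import *
go([.6065,.2265,.13],142.7);print(get_state()['moment'],get_state()['grip_force'])
c=camera("top");d=camera("side")
for q in ("bush_small","bush_middle"):
    print(q,[(np.round(m["at"],4).tolist(),round(m["p"],2)) for k in(c,d) for m in mark_of(q,k) if abs(m["at"][1]+.18)<.05 and abs(m["at"][0]-.555)<.06])
cv2.imwrite("pics/k4.png",cv2.resize(d["image"][220:340,240:380],None,fx=4,fy=4,interpolation=3))
E
```

```text
t 11.88 ee [ 0.5558 -0.1584  0.0933] w 0.0332 F [-0.1 -0.3 -1.3] q6 -0.47
shift mm [385.3  47.4 -37. ] turn [  0.08   0.11 -53.2 ]
[-0.09830586  0.03118109 -0.00142815] 29.92829749826342
bush_small []
bush_middle [([0.5533, -0.155, 0.0097], 0.57)]
```

View pics/k4.png

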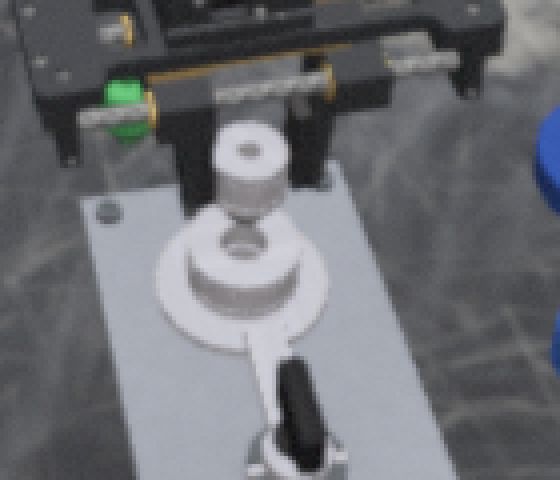

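>>> servo_tool(commands="385 47 -37 0 0 -53 1;385 47 -37 0 0 -53 1;385 47 -37 0 0 -53 1;385 47 -37 0 0 -53 1;385 47 -37 0 0 -53 1;385 47 -37 0 0 -53 1;385 47 -37 0 0 -53 1;385 47 -37 0 0 -53 1")

```text
time_s: 12.85
ee_pos: [0.5982, 0.1729, 0.1234]
tcp_rot: [-0.0, 0.318, 0.948, -0.0]
force: [0.6, 0.4, -1.3]
gripper_width: 0.0332
grip_force: 29.9
```

```bash
python3 -c "
from h import *
go([.6065,.2265,.1],142.7)"
```

```text
t 12.85 ee [0.5982 0.1729 0.1234] w 0.0332 F [ 0.6  0.4 -1.3] q6 -0.83
shift mm [25.7 47.7 23.4] turn [-0.02 -0.02  0.16]
```

>>> servo_tool(commands="26 48 5 0 0 0 1;26 48 15 0 0 0 1;26 48 35 0 0 0 1;26 48 53 0 0 0 1;26 48 63 0 0 0 1;26 48 63 0 0 0 1;26 48 63 0 0 0 1;26 48 63 0 0 0 1")

```text
time_s: 13.52
ee_pos: [0.6076, 0.2244, 0.0614]
tcp_rot: [0.001, 0.322, 0.947, 0.0]
force: [1.1, -0.8, -0.4]
gripper_width: 0.0325
grip_force: 29.9
```

```bash
python3 - <<'E'
from h import *
go([.6065,.2265,.05],142.7)
c=camera("top");d=camera("side")
for q in ("bush_small","rack_small","rack_middle"):
  for k in (c,d):
    print(q,[(np.round(m["at"],4).tolist(),round(m["p"],2)) for m in mark_of(q,k) if m["at"][1]>.15])
a=proj(c,[.6,.24,.05]).astype(int);b=proj(d,[.6,.24,.05]).astype(int)
f=lambda im,p:cv2.resize(im[p[1]-45:p[1]+45,p[0]-50:p[0]+50],None,fx=4,fy=4,interpolation=3)
cv2.imwrite("pics/k5.png",np.hstack([f(c["image"],a),f(d["image"],b)]))
print(a,b)
E
```

```text
t 13.52 ee [0.6076 0.2244 0.0614] w 0.0325 F [ 1.1 -0.8 -0.4] q6 -0.74
shift mm [ 2.1  1.  11.4] turn [ 0.07  0.06 -0.24]
bush_small []
bush_small []
rack_small []
rack_small [([0.6067, 0.2279, 0.0395], 0.67)]
rack_middle []
rack_middle [([0.5333, 0.2813, 0.0192], 0.94)]
[164 196] [276 160]
```

View pics/k5.png

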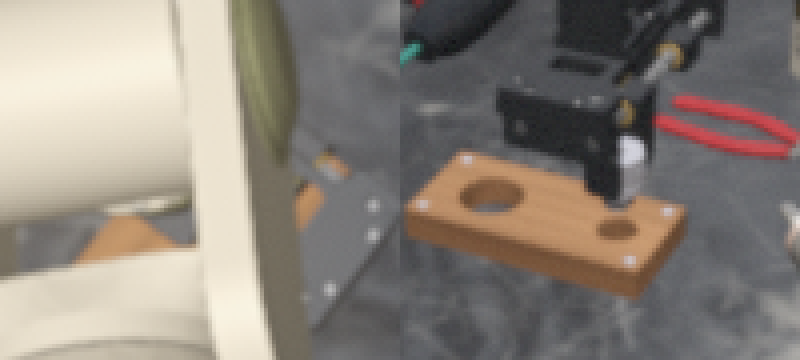

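The side view shows the small bush hanging over its hole. The hole centre is at about (280,172.5) and the spigot end at about (282,166).

```bash
python3 - <<'E'
from h import *
d=camera("side")
print(unproj(d,(280.25,172.4),.022),unproj(d,(281.5,166.2),.041),proj(d,[.6076,.2244,.041]),proj(d,[.6065,.2265,.022]))
# hole by threshold
g=d["image"][:,:,2].astype(int); x0,y0=270,166
b=(g[y0:180,x0:292]<115).astype(np.uint8)
for r in g[162:182,268:294:1]: print(*r)
go([.6065,.2265,.05],142.7)
E
```

```text
[0.60488952 0.2232819  0.022     ] [0.6081524  0.22274396 0.041     ] [281.13906921 165.87310531] [280.57292351 171.61731581]
192 193 191 174 98 48 36 39 38 36 36 36 68 112 137 143 135 139 126 109 108 104 99 101 101 105
188 191 189 181 140 92 75 61 41 40 36 40 84 135 147 143 139 141 129 122 116 108 102 100 102 103
187 188 188 185 177 168 159 129 66 47 50 59 96 138 137 126 142 168 168 158 150 128 118 106 103 102
191 189 188 189 187 186 183 163 113 84 86 81 102 127 112 120 159 183 184 180 177 172 165 151 144 124
195 194 194 193 191 190 187 184 162 125 93 80 85 101 110 142 181 189 190 189 186 185 182 179 178 175
191 194 194 194 195 195 194 193 185 168 140 132 135 136 155 174 188 190 189 191 190 191 188 193 200 199
191 191 191 192 193 195 195 196 194 190 180 178 174 175 178 185 187 186 185 187 189 189 190 193 198 195
196 193 193 190 191 193 193 193 189 179 174 167 161 162 166 179 186 190 188 187 186 186 188 187 190 188
197 197 196 195 195 194 192 185 167 147 143 133 133 132 133 149 172 191 194 192 191 189 189 188 186 184
194 196 196 196 198 197 189 161 136 126 125 123 121 118 119 122 144
[... 498 characters left out ...]
93 193 193 195 195 199 200 199 199 198 191 164 122 104 101
177 181 183 185 186 187 190 190 191 190 189 190 193 192 193 194 196 197 197 198 192 169 131 110 101 101
157 169 173 178 181 182 184 187 187 188 189 190 192 194 193 194 195 194 195 192 174 134 114 109 104 102
126 136 140 149 159 169 172 179 182 185 186 188 190 192 198 204 200 193 189 182 149 113 107 108 102 102
116 115 117 119 127 139 143 153 160 173 181 182 184 185 193 202 198 189 179 151 123 112 106 105 102 103
119 118 116 114 116 117 120 122 130 143 149 162 172 176 182 189 188 180 155 119 109 109 107 103 102 102
t 13.97 ee [0.607  0.2247 0.0606] w 0.0333 F [ 0.2 -0.  -1.4] q6 -0.74
shift mm [ 1.5  1.1 10.6] turn [ 0.01  0.01 -0.21]
```

>>> servo_tool(commands="2 0 0 0 0 0 1;2 0 5 0 0 0 1;2 0 10 0 0 0 1;2 0 15 0 0 0 1;2 0 18 0 0 0 1;2 0 21 0 0 0 1;2 0 24 0 0 0 1;2 0 24 0 0 0 1")

```text
time_s: 14.63
ee_pos: [0.6052, 0.2259, 0.0357]
tcp_rot: [-0.0, 0.322, 0.947, -0.0]
force: [0.2, 0.9, -1.5]
gripper_width: 0.0329
grip_force: 29.9
```

```bash
python3 -c "
from h import *
go([.6055,.226,.028],142.7);print(get_state()['moment'])"
```

```text
t 14.63 ee [0.6052 0.2259 0.0357] w 0.0329 F [ 0.2  0.9 -1.5] q6 -0.74
shift mm [-0.2  0.3  7.7] turn [-0.04 -0.03 -0.21]
[-0.07719104 -0.02978818 -0.00727105]
```

It is in the hole with no contact force. I'll lower it until the head touches.

>>> servo_tool(commands="0 0 2 0 0 0 1;0 0 4 0 0 0 1;0 0 6 0 0 0 1;0 0 7 0 0 0 1;0 0 8 0 0 0 1;0 0 9 0 0 0 1;0 0 9 0 0 0 1;0 0 9 0 0 0 1")

```text
time_s: 15.3
ee_pos: [0.6055, 0.2259, 0.0292]
tcp_rot: [0.001, 0.321, 0.947, 0.0]
force: [-5.8, -1.2, 11.8]
gripper_width: 0.0332
grip_force: 29.9
```

```bash
python3 -c "
from h import *
go([.6055,.226,.028],142.7);print(get_state()['moment'])"
```

```text
t 15.3 ee [0.6055 0.2259 0.0292] w 0.0332 F [-5.8 -1.2 11.8] q6 -0.74
shift mm [0.1 0.1 1.2] turn [ 0.04  0.06 -0.2 ]
[-0.32776897  0.81990649 -0.02486332]
```

>>> servo_tool(commands="0 0 -1 0 0 0 1;0 0 -1 0 0 0 0;0 0 -1 0 0 0 0;0 0 -1 0 0 0 -0.2;0 0 -30 0 0 0 -0.2;0 0 -70 0 0 0 -0.2;0 0 -110 0 0 0 -0.6;0 0 -110 0 0 0 -0.6")

```text
time_s: 15.97
ee_pos: [0.6083, 0.2266, 0.1455]
tcp_rot: [0.006, 0.321, 0.947, 0.003]
force: [0.7, 0.7, 1.6]
gripper_width: 0.064
grip_force: 0.0
```

```bash
python3 - <<'E'
from h import *
go([.555,-.1585,.13],89.5)
for n in("top","side"):
  k=camera(n)
  for q in ("bush_small","rack_small"):
    print(n,q,[(np.round(m["at"],4).tolist(),round(m["p"],2)) for m in mark_of(q,k) if m["at"][1]>.1])
E
```

```text
t 15.97 ee [0.6083 0.2266 0.1455] w 0.064 F [0.7 0.7 1.6] q6 -0.74
shift mm [-192.  -338.1   13.9] turn [ 0.76  0.22 53.  ]
top bush_small []
top rack_small []
side bush_small [([0.6064, 0.2293, 0.008], 0.55)]
side rack_small [([0.6041, 0.2289, 0.0252], 0.69)]
```

>>> servo_tool(commands="-192 -338 10 0 0 53 -0.7;-192 -338 10 0 0 53 -0.7;-192 -338 10 0 0 53 -0.7;-192 -338 10 0 0 53 -0.7;-192 -338 10 0 0 53 -0.7;-192 -338 10 0 0 53 -0.7;-192 -338 10 0 0 53 -0.7;-192 -338 10 0 0 53 -0.7")

```text
time_s: 16.93
ee_pos: [0.5585, -0.1058, 0.1277]
tcp_rot: [-0.001, 0.712, 0.702, -0.0]
force: [1.8, -0.1, 0.5]
gripper_width: 0.0747
grip_force: 0.0
```

```bash
python3 -c "
from h import *
go([.555,-.1585,.1],89.5)"
```

```text
t 16.93 ee [ 0.5585 -0.1058  0.1277] w 0.0747 F [ 1.8 -0.1  0.5] q6 -0.38
shift mm [-52.7  -2.7  27.7] turn [-0.11 -0.05 -0.38]
```

>>> servo_tool(commands="-30 -2 0 0 0 0 -0.7;-53 -2 5 0 0 0 -0.7;-53 -3 20 0 0 0 -0.7;-53 -3 40 0 0 0 -0.7;-53 -3 60 0 0 0 -0.7;-53 -3 80 0 0 0 -0.7;-53 -3 93 0 0 0 -0.7;-53 -3 94 0 0 0 -0.7")

```text
time_s: 17.6
ee_pos: [0.5544, -0.1563, 0.0314]
tcp_rot: [-0.003, 0.71, 0.704, -0.001]
force: [-0.2, -0.2, -0.3]
gripper_width: 0.0749
grip_force: 0.0
```

```bash
python3 -c "
from h import *
go([.555,-.1585,.033],89.5)"
```

```text
t 17.6 ee [ 0.5544 -0.1563  0.0314] w 0.0749 F [-0.2 -0.2 -0.3] q6 -0.47
shift mm [-2.1  0.6 -1.6] turn [-0.34 -0.17 -0.02]
```

>>> servo_tool(commands="-2 1 -1 0 0 0 -0.6;-2 1 -1 0 0 0 1;-2 1 -1 0 0 0 1;-2 1 -1 0 0 0 1;-2 1 -1 0 0 0 1;-2 1 -1 0 0 0 1;-2 1 -1 0 0 0 1;-2 1 -1 0 0 0 1", grip_force=60)

```text
time_s: 18.27
ee_pos: [0.5567, -0.1591, 0.0364]
tcp_rot: [-0.0, 0.71, 0.704, -0.0]
force: [-5.8, -0.2, 5.1]
gripper_width: 0.0505
grip_force: 60.0
```

```bash
python3 -c "
from h import *
go([.555,-.1585,.033],89.5);print(get_state()['moment'],get_state()['grip_force'])"
```

```text
t 18.27 ee [ 0.5567 -0.1591  0.0364] w 0.0505 F [-5.8 -0.2  5.1] q6 -0.47
shift mm [ 0.6 -1.7  3.4] turn [-0.02  0.01  0.  ]
[-0.1414194   0.97083211  0.08412478] 60.00566840171814
```

>>> servo_tool(commands="0 -1 0 0 0 0 1;0 -2 -4 0 0 0 1;0 -2 -8 0 0 0 1;0 -2 -12 0 0 0 1;0 -2 -16 0 0 0 1;0 -2 -20 0 0 0 1;0 -2 -26 0 0 0 1;0 -2 -32 0 0 0 1")

```text
time_s: 18.93
ee_pos: [0.5553, -0.1592, 0.0689]
tcp_rot: [0.0, 0.71, 0.704, 0.0]
force: [0.8, -0.4, -2.7]
gripper_width: 0.0509
grip_force: 60.0
```

```bash
python3 - <<'E'
from h import *
go([.533,.2835,.13],142.7);print(get_state()['moment'],get_state()['grip_force'])
d=camera("side")
for q in ("bush_large","clamp_nose","bush_middle"): print(q,[(np.round(m["at"],4).tolist(),round(m["p"],2)) for m in mark_of(q,d)[:2]])
E
```

```text
t 18.93 ee [ 0.5553 -0.1592  0.0689] w 0.0509 F [ 0.8 -0.4 -2.7] q6 -0.48
shift mm [442.4 -26.2 -61.3] turn [ 4.000e-02  5.000e-02 -5.321e+01]
[-0.05143764  0.05358208 -0.01194456] 59.98664081096649
bush_large [([0.5522, -0.1588, 0.0011], 0.88)]
clamp_nose [([0.556, -0.1958, 0.0319], 0.81)]
bush_middle [([0.5519, -0.1554, 0.0422], 0.67), ([0.5557, -0.2064, -0.0016], 0.21)]
```

>>> servo_tool(commands="0 0 -35 0 0 0 1;0 0 -60 0 0 -5 1;442 -26 -61 0 0 -53 1;442 -26 -61 0 0 -53 1;442 -26 -61 0 0 -53 1;442 -26 -61 0 0 -53 1;442 -26 -61 0 0 -53 1;442 -26 -61 0 0 -53 1")

```text
time_s: 19.8
ee_pos: [0.542, 0.0925, 0.1283]
tcp_rot: [-0.0, 0.36, 0.933, -0.0]
force: [0.5, -0.6, -2.2]
gripper_width: 0.0505
grip_force: 60.0
```

```bash
python3 -c "
from h import *
go([.533,.2835,.1],142.7)"
```

```text
t 19.8 ee [0.542  0.0925 0.1283] w 0.0505 F [ 0.5 -0.6 -2.2] q6 -0.88
shift mm [134.9 135.4  28.3] turn [-0.01 -0.02 -4.9 ]
```

>>> servo_tool(commands="135 135 28 0 0 -5 1;135 135 28 0 0 -5 1;135 135 28 0 0 -5 1;135 135 28 0 0 -5 1;135 135 28 0 0 -5 1;135 135 40 0 0 -5 1;135 135 53 0 0 -5 1;135 135 53 0 0 -5 1")

```text
time_s: 20.47
ee_pos: [0.5329, 0.2815, 0.0727]
tcp_rot: [-0.002, 0.321, 0.947, -0.001]
force: [-0.4, 0.3, -3.3]
gripper_width: 0.05
grip_force: 60.0
```

```bash
python3 - <<'E'
from h import *
go([.533,.2835,.06],142.7)
d=camera("side")
for q in ("bush_middle","rack_middle","rack_small","bush_small"): print(q,[(np.round(m["at"],4).tolist(),round(m["p"],2)) for m in mark_of(q,d)[:2]])
b=proj(d,[.55,.27,.05]).astype(int)
print(b,proj(d,[.533,.2835,.022]),unproj(d,(247.5,167),.022))
cv2.imwrite("pics/k6.png",cv2.resize(d["image"][b[1]-45:b[1]+45,b[0]-50:b[0]+50],None,fx=6,fy=6,interpolation=3))
E
```

```text
t 20.47 ee [0.5329 0.2815 0.0727] w 0.05 F [-0.4  0.3 -3.3] q6 -0.63
shift mm [ 1.   1.7 12.7] turn [-0.24 -0.17 -0.18]
bush_middle [([0.5305, 0.2863, 0.0458], 0.54), ([0.5335, 0.2821, 0.0198], 0.29)]
rack_middle [([0.5318, 0.2804, 0.0199], 0.8)]
rack_small [([0.6022, 0.2278, 0.0221], 0.8)]
bush_small [([0.4212, -0.1433, 0.0011], 0.82), ([0.6956, -0.2284, 0.0006], 0.74)]
[255 156] [248.71733907 163.43288061] [0.52703224 0.26771607 0.022     ]
```

View pics/k6.png

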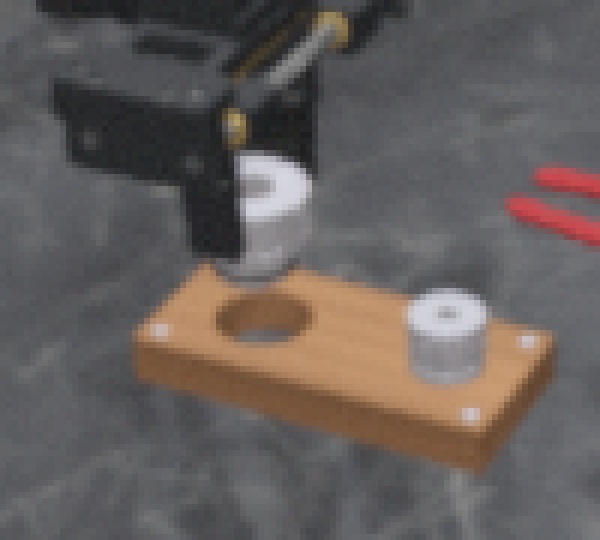

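The small bush stands home in the rack at crop pixel (447,345). The middle hole's centre at crop pixel (264,318) matches my estimate, so I'll go in.

>>> servo_tool(commands="0 1 5 0 0 0 1;0 1 10 0 0 0 1;0 1 16 0 0 0 1;0 1 20 0 0 0 1;0 1 24 0 0 0 1;0 1 27 0 0 0 1;0 1 30 0 0 0 1;0 1 30 0 0 0 1")

```text
time_s: 21.38
ee_pos: [0.5347, 0.2821, 0.0447]
tcp_rot: [-0.0, 0.322, 0.947, -0.0]
force: [-0.2, 0.8, -1.6]
gripper_width: 0.0504
grip_force: 60.0
```

```bash
python3 -c "
from h import *
go([.533,.2825,.0304],142.7);print(get_state()['moment'])"
```

```text
t 21.38 ee [0.5347 0.2821 0.0447] w 0.0504 F [-0.2  0.8 -1.6] q6 -0.63
shift mm [ 1.6 -0.7 14.3] turn [-0.05 -0.03 -0.24]
[0.05128921 0.01115238 0.01288858]
```

>>> servo_tool(commands="1 0 0 0 0 0 1;1.5 -0.5 1 0 0 0 1;1.5 -0.5 2 0 0 0 1;1.5 -0.5 3 0 0 0 1;1.5 -0.5 4 0 0 0 1;1.5 -0.5 5 0 0 0 1;1.5 -0.5 6 0 0 0 1;1.5 -0.5 6 0 0 0 1")

```text
time_s: 22.05
ee_pos: [0.5337, 0.2827, 0.0393]
tcp_rot: [0.0, 0.322, 0.947, 0.0]
force: [1.5, -0.4, -3.0]
gripper_width: 0.05
grip_force: 60.0
```

```bash
python3 -c "
from h import *
go([.533,.2825,.0304],142.7);print(get_state()['moment'])"
```

```text
t 22.05 ee [0.5337 0.2827 0.0393] w 0.05 F [ 1.5 -0.4 -3. ] q6 -0.62
shift mm [ 0.5 -0.6  8.9] turn [ 0.02  0.02 -0.24]
[-0.01246426 -0.33162325  0.01225929]
```

It has entered 7 mm without resistance, so I'll lower it to home.

>>> servo_tool(commands="0.5 0 2 0 0 0 1;0.5 0 4 0 0 0 1;0.5 0 6 0 0 0 1;0.5 0 7 0 0 0 1;0.5 0 8 0 0 0 1;0.5 0 9 0 0 0 1;0.5 0 10 0 0 0 1;0.5 0 10 0 0 0 1")

```text
time_s: 22.72
ee_pos: [0.5337, 0.2829, 0.0309]
tcp_rot: [0.001, 0.322, 0.947, 0.0]
force: [2.0, -2.8, 10.4]
gripper_width: 0.0503
grip_force: 60.0
```

```bash
python3 -c "
from h import *
go([.533,.2825,.0304],142.7);print(get_state()['moment'])"
```

```text
t 22.72 ee [0.5337 0.2829 0.0309] w 0.0503 F [ 2.  -2.8 10.4] q6 -0.62
shift mm [ 0.3 -0.8  0.5] turn [ 0.09  0.09 -0.23]
[-0.3814531  -0.32760081  0.0777293 ]
```

It is home. I'll release it and retreat.

>>> servo_tool(commands="0 0 -1 0 0 0 1;0 0 -1 0 0 0 -0.5;0 0 -1 0 0 0 -0.6;0 0 -1 0 0 0 -0.6;0 0 -25 0 0 0 -0.6;0 0 -60 0 0 0 -0.6;0 0 -100 0 0 0 -0.6;0 0 -130 0 0 0 -0.6")

```text
time_s: 23.38
ee_pos: [0.5328, 0.2831, 0.1618]
tcp_rot: [0.0, 0.322, 0.947, 0.0]
force: [0.7, 0.4, 0.5]
gripper_width: 0.0705
grip_force: 0.0
```

>>> servo_tool(commands="0 0 0 0 0 0 -0.6;0 0 0 0 0 0 -0.6;0 0 0 0 0 0 -0.6;0 0 0 0 0 0 -0.6;0 0 0 0 0 0 -0.6;0 0 0 0 0 0 -0.6;0 0 0 0 0 0 -0.6;0 0 0 0 0 0 -0.6")

```text
time_s: 24.05
ee_pos: [0.533, 0.283, 0.159]
tcp_rot: [-0.0, 0.322, 0.947, -0.0]
force: [-0.2, -0.0, -0.1]
gripper_width: 0.071
grip_force: 0.0
```

```bash
python3 - <<'E'
from h import *
go([.533,.2825,.15],142.7)
d=camera("side");im=d["image"]
for q in ("bush_middle","bush_small","bush_large","clamp_nose"): print(q,[(np.round(m["at"],4).tolist(),round(m["p"],2)) for m in mark_of(q,d)[:4]])
cv2.imwrite("pics/k7.png",np.hstack([cv2.resize(im[120:210,210:310],(400,360)),cv2.resize(im[250:350,245:355],(396,360))]))
E
```

```text
t 24.05 ee [0.533 0.283 0.159] w 0.071 F [-0.2 -0.  -0.1] q6 -0.62
shift mm [-0.3 -0.4  9. ] turn [-0.04 -0.03 -0.24]
bush_middle [([0.5323, 0.2846, 0.0047], 0.73)]
bush_small [([0.4227, -0.1432, -0.0022], 0.83), ([0.6941, -0.2319, 0.0009], 0.78), ([0.5273, -0.032, -0.0001], 0.77), ([0.603, 0.2288, 0.0069], 0.44)]
bush_large [([0.5559, -0.1601, 0.0027], 0.93), ([0.5578, -0.1939, 0.0301], 0.44)]
clamp_nose [([0.5598, -0.1979, 0.0286], 0.81)]
```

View pics/k7.png

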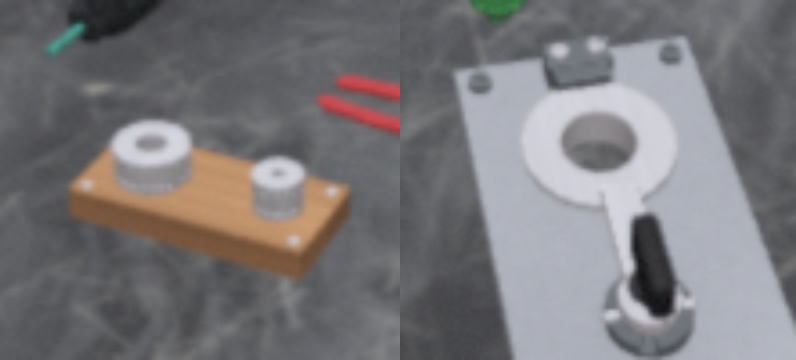

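Both bushes stand home in the rack, at crop pixels (152,155) and (278,187). The large bush lies in its seat under the closed strap.

```bash
python3 -c "
from plant import *
print(sign_off())"
```

```text
the job is handed in; nothing more can be done
None
```

The job is handed in: the clamp is closed over the large bush, still in its seat, and the small and middle bushes stand home in their rack holes, as the last picture shows; the sign-off returned no verdict.

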